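Captive locknut into a street-lamp casting

TASK

The big hexagon locknut is lying loose in the open gear compartment of the street-lamp casting. With the gripper shut, nudge it across the deck against the long fence rib and along it until it drops into its six-sided pocket at the end, then press it down past the ball catches until it sits fully home and level. Slide it, do not pick it up; be gentle with the nut and the casting, and leave everything else where it is.

Things in the scene. Friction and masses are not known exactly. Their poses are not given: they have to be found in the camera images.
- lamp: Black cast street-lamp body, 250 wide (its x), 670 long (its y), fixed to the bench. Origin on the bench under point pocket_place; z up. Its open compartment holds a gear tray with a flat deck 45 mm above the origin, free from x = -105 to 36, y = -38 to 195 mm. Around it: walls 21 above the deck, a terminal block 18 (x = 44 to 66), a driver box 28 (beyond x = 76). All mm, tray mid-slot.
- pocket_place (a point): On the lamp at deck height: where the nut pocket's centre would be with the tray in mid-slot; the tray, screwed down through slots, sits up to 6 mm off in x and in y, turned up to 0.7 degrees (height exact). Pocket: hexagonal recess 38 across flats (flats face +x, -x), 7 deep. A stop bar 7 high lies 22.5 beyond it in -y; at its -x side a short rib 7 high, x = -20 up to y = 6, then out at 45 degrees to (-50, 35).
- fence_place (a point): On the lamp at deck height: where the far end of the fence's inner face would be, tray in mid-slot; axes as the lamp's. The fence is a straight rib 7 high, 5 thick along the tray's y at x = 18.2 mm from the pocket's centre, from beside the pocket to y = 140 (post 12 high there). The nut slides along it, one flat against it, to the pocket; crosswise it jams at the short rib.
- locknut: Loose steel locknut: flat hexagon ring, 36 mm across flats, 41.6 across corners, 8 thick, bore 18, about 55 g, smooth. Origin: centre of its underside, z up; x axis through a flat. Starts flat on the deck on the -x side of the fence. Level on both catches its top is 5 mm above the deck; fully home, 1 mm. More than 16 N from the fingers would mark it.
- washer: Plain flat washer, 37 mm outside, 21 bore, 3 thick, lying on the deck at the lamp's -x side of the short rib; not to be disturbed. Origin: centre of its underside.
- small_nut: Smaller hexagon nut, 19 mm across flats, 6 thick, lying on the deck at the lamp's +x side of the fence; not to be disturbed. Origin: centre of its underside.
- reflectors: Stack of round reflector plates, 100 across, 30 high, on the bench; origin centre of its underside.
- driver_tool: Red electric screwdriver lying on the bench, 240 long, 42 thick; origin under its middle.
- iron_stand: Soldering-iron stand, base 100 x 70, iron up to 190 high, on the bench; origin centre of its underside.
- catch_a (a joint): Sprung steel ball in the pocket's +x side, 2 mm proud of it, pushed back up to 2.6 mm (0 = out). A like one faces it. A nut that has dropped in rests level on the two, 3 mm deep, or cocked with one side down and the other on a ball; 4 to 9 N from above, on the high side or over the middle, push it past, and the balls then hold it by its sides.
Mind the look-alikes: they are no part of the job. What is shaped like the locknut but green or turquoise is not meant.

How it is judged (in metres and radians):
On the way:
1. the locknut has been slid along and has dropped into the mouth of its pocket (horizontal distance between locknut and pocket_place below 0.011 m and z of locknut in the frame of pocket_place below -0.002 m), for 0.1 s.
At the end, for the whole second after the job is handed in: The locknut lies in its pocket (its centre within 11 mm of the pocket's mid-slot place, which only the pocket's depth allows), its underside no more than 1.2 mm above the pocket's floor, level within 3.4 degrees, at rest and untouched (horizontal distance between locknut and pocket_place below 0.011 m and z of locknut in the frame of pocket_place below -0.0058 m and angle between locknut's own z axis and vertical below 0.06 rad and linear speed of locknut below 0.01 m/s).
It fails at once if the locknut is pushed or pressed with more than 16 N (contact force between the fingers and locknut above 16 N).
It fails at once if the casting or anything else is pressed by the fingers with more than 30 N (contact force between the fingers and anything else above 30 N).
It fails at once if the locknut is picked up (its underside more than 8 mm above the deck) (z of locknut in the frame of pocket_place above 0.008 m).
It fails at once if the washer or the small nut is shoved about (more than 15 mm) (distance of any of washer, small_nut from where it was at the start of the episode above 0.015 m).
It fails at once if a bystander on the bench is moved more than 20 mm (distance of any of reflectors, driver_tool, iron_stand from where it was at the start of the episode above 0.02 m).
It also fails if it takes over 54 s, if anything falls off the work surface, if the arm or the gripper's body presses on something with over 40 N, if the wrist force passes 120 N, or if a joint passes its speed limit or range.

ROBOT

A 6-joint arm with a two-finger parallel gripper is mounted at the origin on the work surface. World frame = base frame: x ahead of the robot, y to its left, z up, the work surface at z = 0. Lengths are in mm, angles in rad, forces in N, time in s.
With the tool pointing down it reaches from about 425 to 950 mm from the base axis. Payload 3.5 kg.
Tool frame: the origin (TCP) lies at the very end of the fingers, on their centre line; the grasp point (between the pads) lies 19 mm behind it (manip.grip_depth is the distance from the TCP to the grasp point, in mm); z points along the fingers, x is the direction in which the jaws open and shut, and the axes are right-handed (so a half turn about z gives the same grasp; the last joint's range is limited). The gripper opens to 85 mm and grips with 20 to 120 N. Pads are 22 mm wide; open, the fingers measure 114 mm over their backs; the gripper's body (76 mm by 85 mm) begins 54 mm behind the grasp point. The pads swing forward as they close: fully open they stand 13 mm farther back than shut.
Start: joints at [0.993, 0.286, 1.577, -0, 1.279, -0.15], TCP at [280, 614.171, 231.325] pointing down, gripper open.
Joint ranges: [-2.77, 2.77], [-0.9, 2.22], [0.21, 2.48], [-1.53, 4.67], [0.24, 2.81], [-2.84, 2.84]. Speed limits (rad/s): [2.79, 2.79, 3.14, 3.14, 3.14, 3.14].

INTERFACE

Orientations are given as a unit quaternion [x, y, z, w].
In Python, from station import manip, eoat, planner, monitor, vision, order gives the robot as it stands. Calls block until the motion is done:
- manip.reach(position, orientation): joint-space move of the TCP to a pose.
- manip.move_l(position, frame=None, v=150, contact_N=None): straight line of the TCP; frame=None keeps the orientation; v is the mean speed in mm/s. With contact_N (N) it stops when the force on the tool has changed by that much, and returns True; else False.
- manip.move_j(angles): joint-space move.
- eoat.ungrasp() and eoat.clamp(): open the fingers fully, or close them until they stop; the grip force is fixed at half the most.
- manip.pause(seconds).
- planner.ik(position, orientation): joint angles nearest the present ones, or None.
- monitor.get_state(): the state.
- vision.get_image(name): name is "scene" or "top" or "wrist"; returns (picture, depth): 420x560x3 uint8, red, green, blue; 420x560 float32, mm along the optical axis (not along the pixel's ray), 0 where there is no reading.
- vision.camera_model(name): a dict with "camera_matrix" (3x3 intrinsics, pixels), "extrinsics" (4x4, takes a point from world to camera coordinates); the wrist camera has in their place "T_tool_cam" (4x4, takes a point from camera to tool coordinates, whose origin is the TCP and whose axes are the tool frame's). Camera axes: x right, y down, z forward; pixel columns grow to the right and rows downward; lengths in mm; the calibration is good to about 2 mm. A picture is of the moment at which its call begins: read the wrist's pose just before it. camera_model takes no time and is no camera call.
A pose or a line that the arm cannot do raises manip.IKError and nothing moves.
- order.hand_in(): hands the job in, once; it reports no verdict.
The state is a dict: "time": time; "joint_positions": joint angles; "qvel": joint speeds; "tau": joint torques, N m; "eef_pos": TCP position; "eef_rot": TCP orientation; "wrist_force": force on the tool from outside, world axes, zero at the start; "wrist_torque": the same for the moment, N m; "gripper_width": finger opening in mm.
Only numpy, scipy, OpenCV 4.12 (cv2) and the standard library are available. Lean on these libraries where they do the work, as an engineer would, in place of code of your own. Each camera call takes 0.05 s, during which the arm holds its last target.

## Working session

There is one attempt and no reset: what is moved stays moved. The work goes in short steps, each a Python script; the robot and the scene stay as the last script left them, time stands still between calls to the robot, and variables do not carry over. Pictures are saved under pics/ and viewed, and the job is handed in when it is done.

```bash
ls; mkdir -p pics; python3 - <<'E'
from station import manip, eoat, planner, monitor, vision, order
import cv2,numpy as np
s=monitor.get_state();print(s['time'],s['eef_pos'],s['eef_rot'],s['wrist_force'])
for n in ['scene','top','wrist']:
    p,d=vision.get_image(n); cv2.imwrite(f'pics/a_{n}.png',p[:,:,::-1]); np.save(f'pics/a_{n}.npy',d); print(n,vision.camera_model(n), (d>0).mean())
E
```

```text
pics
0.0 [279.65526309 613.6239961  229.90163427] [ 8.41092675e-01  5.40889726e-01 -1.08494132e-03  4.89159724e-04] [ 0.05257203 -0.00646819 -0.35485289]
scene {'camera_matrix': array([[396.90566908,   0.        , 282.51122158],
       [  0.        , 396.90566908, 207.25186851],
       [  0.        ,   0.        ,   1.        ]]), 'extrinsics': array([[ 5.36578765e-01,  8.43708981e-01, -1.54397106e-02,
        -7.04772153e+01],
       [ 6.87818873e-01, -4.47889718e-01, -5.71226748e-01,
        -3.72572180e+02],
       [-4.88864425e-01,  2.95888419e-01, -8.20647072e-01,
         1.21191172e+03],
       [ 0.00000000e+00,  0.00000000e+00,  0.00000000e+00,
         1.00000000e+00]])} 0.9959821428571428
top {'camera_matrix': array([[423.03793601,   0.        , 280.67894187],
       [  0.        , 423.03793601, 203.78349784],
       [  0.        ,   0.        ,   1.        ]]), 'extrinsics': array([[-2.43415292e-02, -9.99699310e-01, -2.96286908e-03,
        -2.27601653e+02],
       [-9.98595304e-01,  2.44539579e-02, -4.70044884e-02,
         4.68525846e+02],
       [ 4.70628085e-02,  1.81454602e-03, -9.98890284e-01,
         8.79792097e+02],
       [ 0.00000000e+00,  0.00000000e+00,  0.00000000e+00,
         1.00000000e+00]])} 0.9960926870748299
wrist {'camera_matrix': array([[304.17847714,   0.        , 278.6898974 ],
       [  0.        , 304.17847714, 207.40732966],
       [  0.        ,   0.        ,   1.        ]]), 'T_tool_cam': array([[ 9.99999546e-01,  5.78519059e-04, -7.56920319e-04,
        -1.81550016e-01],
       [-3.61301195e-04,  9.65454211e-01,  2.60572515e-01,
        -6.51645019e+01],
       [ 8.81518076e-04, -2.60572123e-01,  9.65453982e-01,
        -1.43206474e+02],
       [ 0.00000000e+00,  0.00000000e+00,  0.00000000e+00,
         1.00000000e+00]])} 0.9940178571428572
```

View pics/a_top.png

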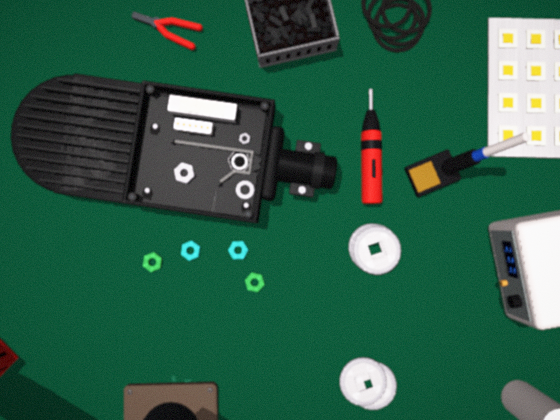

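View pics/a_scene.png

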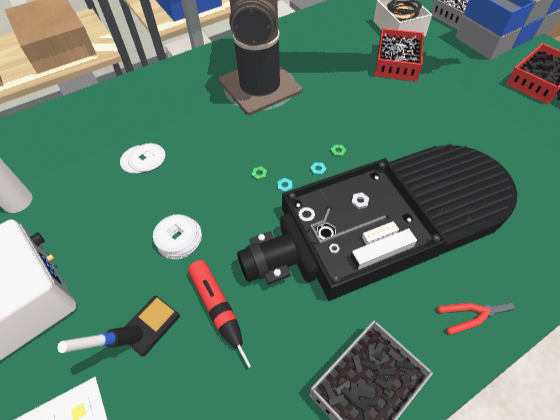

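View pics/a_wrist.png

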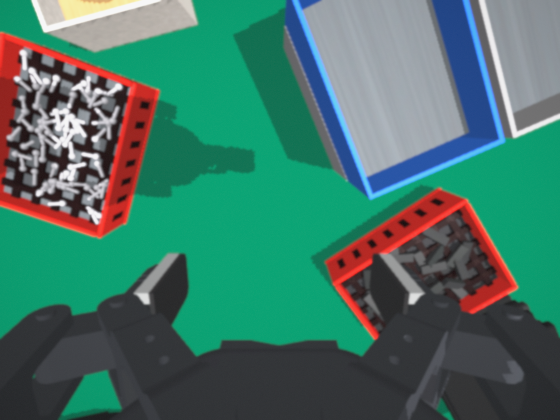

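The top view shows the locknut at about (184,173), the pocket at (239,160), the fence from (175,142) to (252,150), the washer at (245,189) and the small nut at (244,138). I'll project these onto the deck plane, then take a wrist view.

```bash
cat > h.py <<'E'
from station import manip, eoat, planner, monitor, vision, order
import cv2,numpy as np
from scipy.spatial.transform import Rotation as R
def cam(name,st=None):
    m=vision.camera_model(name);K=m['camera_matrix']
    if name=='wrist':
        T=np.eye(4);T[:3,:3]=R.from_quat(st['eef_rot']).as_matrix();T[:3,3]=st['eef_pos']
        W=T@m['T_tool_cam']
    else: W=np.linalg.inv(m['extrinsics'])
    return K,W
def ray(K,W,uv,z):
    uv=np.atleast_2d(np.asarray(uv,float))
    d=np.c_[uv,np.ones(len(uv))]@np.linalg.inv(K).T@W[:3,:3].T
    o=W[:3,3]
    return o+d*((z-o[2])/d[:,2])[:,None]
def quat(yaw): # tool down, tool x axis at yaw in world
    c,s=np.cos(yaw),np.sin(yaw)
    return R.from_matrix(np.array([[c,s,0],[s,-c,0],[0,0,-1]])).as_quat()
E
python3 - <<'E'
from h import *
K,W=cam('top')
for n,uv,z in [('nut',(184,173),53),('pocket',(239,160),45),('fence a',(175,142),52),('fence b',(252,150),52),('washer',(245,189),48),('small',(244,138),51),('cornerBL',(127,200),66),('TL',(142,84),66),('TR',(272,101),66)]:
    print(n,ray(K,W,uv,z)[0].round(1))
p=cv2.imread('pics/a_top.png')[70:230,110:320]
cv2.imwrite('pics/a_topz.png',cv2.resize(p,None,fx=3.7,fy=3.7,interpolation=cv2.INTER_CUBIC))
E
```

```text
nut [527.6 -46.   53. ]
pocket [ 552.4 -156.4   45. ]
fence a [591.2 -28.4  52. ]
fence b [ 571.  -183.8   52. ]
washer [ 492.7 -167.7   48. ]
small [ 596.1 -168.    51. ]
cornerBL [475.1  64.5  66. ]
TL [707.1  32.7  66. ]
TR [ 666.1 -226.7   66. ]
```

View pics/a_topz.png

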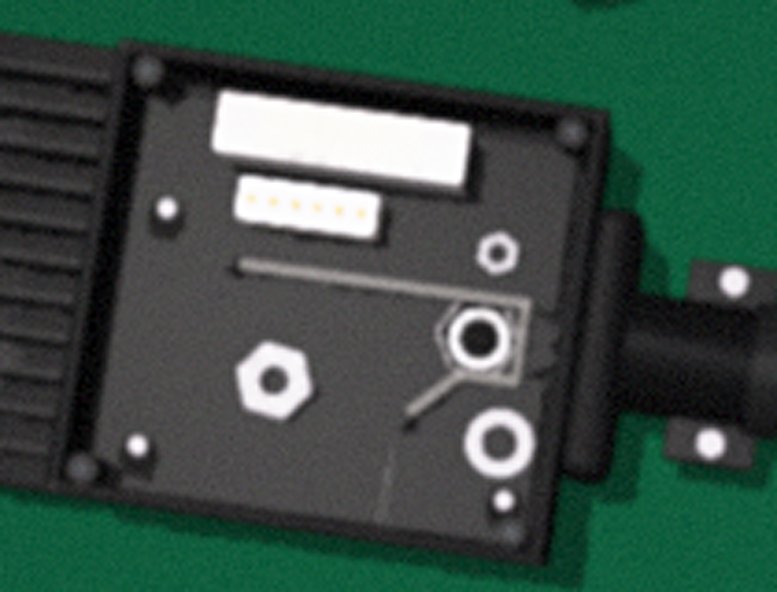

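The closed gripper should give a flat push face. Next I'll shut it, move over the compartment and take a closer picture.

```bash
python3 - <<'E'
from h import *
y=np.deg2rad(-97.4)
eoat.clamp()
manip.reach([512,-95,170],quat(y))
s=monitor.get_state();p,d=vision.get_image('wrist')
print(s['time'],s['eef_pos'],R.from_quat(s['eef_rot']).as_matrix().round(3).tolist(),s['joint_positions'],s['wrist_force'],s['gripper_width'])
cv2.imwrite('pics/b.png',p[:,:,::-1]);np.savez('pics/b.npz',d=d,pos=s['eef_pos'],rot=s['eef_rot'])
E
```

```text
3.5583 [512.24440343 -94.42388969 170.09848171] [[-0.128, -0.992, 0.0], [-0.992, 0.128, 0.0], [-0.0, -0.0, -1.0]] [-3.77310965e-01  5.59052125e-03  2.00796973e+00  1.77930506e-04
  1.12781109e+00  1.32139416e+00] [0.47209969 0.07726868 1.05085616] -0.18327661737250092
```

View pics/b.png

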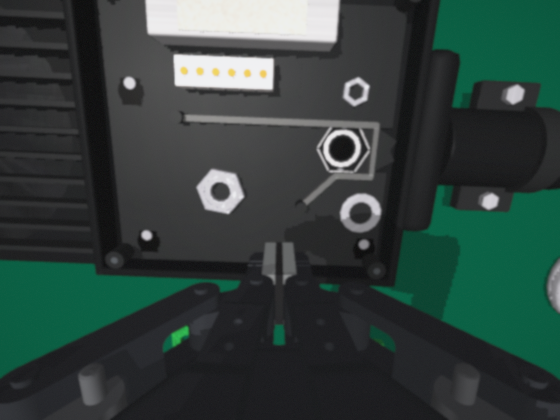

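The wrist view shows the nut at about (220,191), the fence from (183,119) to (377,125), the pocket ring at (343,148), the washer at (361,213), the small nut at (356,92) and the closed fingertip at about (279,245). Next I'll measure these by contours.

```bash
python3 - <<'E'
from h import *
img=cv2.imread('pics/b.png');f=np.load('pics/b.npz');st=dict(eef_pos=f['pos'],eef_rot=f['rot'])
K,W=cam('wrist',st);g=cv2.cvtColor(img,cv2.COLOR_BGR2GRAY)
for n,(u,v),z,r in [('nut',(220,191),53,32),('small',(356,92),51,20),('washer',(361,213),48,27)]:
    m=np.zeros_like(g);cv2.circle(m,(u,v),r,255,-1)
    b=((g>105)&(m>0)).astype(np.uint8)
    cs,_=cv2.findContours(b,cv2.RETR_EXTERNAL,cv2.CHAIN_APPROX_NONE);c=max(cs,key=cv2.contourArea)
    P=ray(K,W,c[:,0],z)[:,:2].astype(np.float32)
    M=cv2.moments(P.reshape(-1,1,2)); ctr=np.array([M['m10'],M['m01']])/M['m00']
    q=P-ctr; th=np.arctan2(q[:,1],q[:,0]);rr=np.hypot(*q.T)
    ph=np.angle(np.sum((rr-rr.mean())*np.exp(6j*th)))/6
    print(n,ctr.round(1),'area',abs(M['m00']),'corner dir deg mod60',np.rad2deg(ph).round(1),'minAreaRect',cv2.minAreaRect(P)[1], cv2.minEnclosingCircle(P))
for uv in [(186,114),(186,123),(370,121),(370,129)]: print(uv,ray(K,W,uv,52)[0].round(1))
# depth check of deck
for u,v in [(270,160),(150,200),(220,170),(300,100)]:
    X=W@np.r_[np.linalg.inv(K)@[u,v,1]*f['d'][v,u],1];print((u,v),X[:3].round(1))
c=img[90:240,160:420];cv2.imwrite('pics/bz.png',cv2.resize(c,None,fx=3,fy=3,interpolation=cv2.INTER_CUBIC))
E
```

```text
nut [529.3 -45.4] area 1185.1028918012744 corner dir deg mod60 10.7 minAreaRect (41.880306243896484, 37.872802734375) ((529.3564453125, -45.32125473022461), 21.23772621154785)
small [ 596.5 -168.7] area 337.9879601141438 corner dir deg mod60 -13.3 minAreaRect (20.608301162719727, 22.221797943115234) ((596.4158935546875, -168.8434600830078), 11.345113754272461)
washer [ 493.  -166.9] area 1021.9245667909272 corner dir deg mod60 -20.1 minAreaRect (36.55976486206055, 35.8572883605957) ((493.0580139160156, -166.9370574951172), 18.656917572021484)
(186, 114) [596.6 -29.1  52. ]
(186, 123) [589.6 -27.6  52. ]
(370, 121) [ 571.8 -178.8   52. ]
(370, 129) [ 565.4 -178.5   52. ]
(270, 160) [549.9 -92.2  45.1]
(150, 200) [528.1  20.5  45.4]
(220, 170) [547.3 -48.1  49.6]
(300, 100) [ 595.9 -123.6   45.8]
```

View pics/bz.png

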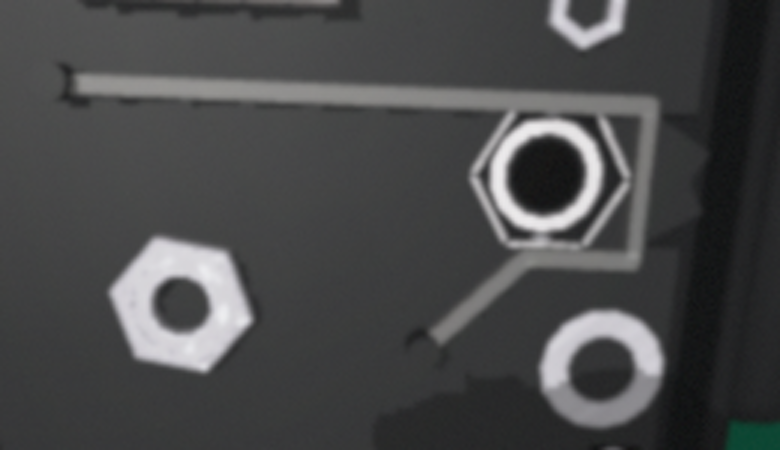

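```bash
python3 - <<'E'
from h import *
img=cv2.imread('pics/b.png');f=np.load('pics/b.npz');st=dict(eef_pos=f['pos'],eef_rot=f['rot'])
K,W=cam('wrist',st);g=cv2.GaussianBlur(cv2.cvtColor(img,cv2.COLOR_BGR2GRAY).astype(float),(0,0),0.7)
pi=[];po=[]
for u in range(192,318):
    vc=119+(u-186)*6.5/184; col=g[int(vc)-9:int(vc)+11,u]; k=np.argmax(np.convolve(col,[1,1,1],'same'));gr=np.diff(col)
    pi.append((u,int(vc)-9+k+np.argmin(gr[k:k+6])+.5)); po.append((u,int(vc)-9+max(0,k-6)+np.argmax(gr[max(0,k-6):k+1])+.5))
for n,P in [('inner',pi),('outer',po)]:
    X=ray(K,W,P,52)[:,:2].astype(np.float32); vx,vy,x0,y0=cv2.fitLine(X,cv2.DIST_HUBER,0,.01,.01).ravel()
    if vy<0: vx,vy=-vx,-vy
    nrm=np.array([vy,-vx]); print(n,'dir',vx,vy,'yaw',np.degrees(np.arctan2(-vx,vy)),'off',nrm@[x0,y0])
    for q in [(529.3,-45.4)]: print(' nut dist',nrm@[x0,y0]-nrm@q)
c=np.array([[472,178],[629,180],[512,112],[598,113],[507,243],[583,244]])/3+[160,90]-.3
X=ray(K,W,c,45)[:,:2];print(X.round(1),X[:2].mean(0))
print(ray(K,W,np.array([[75,95],[433,345],[530,262]])/3+[160,90],52).round(1))
E
```

```text
inner dir 0.1654673 0.9862153 yaw -9.524383 off 587.8428
 nut dist 58.32680290043368
outer dir 0.1666982 0.986008 yaw -9.5959015 off 592.9849
 nut dist 63.52279763519766
[[ 554.  -134. ]
 [ 547.7 -179.1]
 [ 571.  -147. ]
 [ 567.6 -171.3]
 [ 533.9 -142.4]
 [ 530.8 -164.7]] [ 550.84596029 -156.51827789]
[[ 590.7  -27.    52. ]
 [ 507.3 -117.4   52. ]
 [ 528.4 -147.8   52. ]]
```

The fence is 5.1 mm thick by measurement. The pocket found from the fence and the one found from its outline agree to about 0.5 mm. Next I'll push the nut across to the fence.

```bash
cat >> h.py <<'E'
LY=np.deg2rad(-9.55); N=np.array([np.cos(LY),np.sin(LY)]); T=np.array([-np.sin(LY),np.cos(LY)])
PK=np.array([551.3,-156.6])
def L2W(x,y,z): return np.r_[PK+x*N+y*T,45+z]
def W2L(p): q=np.asarray(p)[:2]-PK; return np.array([q@N,q@T])
def show(tag):
    s=monitor.get_state();print(tag,'t',round(s['time'],2),'L',W2L(s['eef_pos']).round(1),'z',round(s['eef_pos'][2]-45,2),'F',np.round(s['wrist_force'],2));return s
def snap(name):
    s=monitor.get_state();p,d=vision.get_image('wrist');cv2.imwrite(f'pics/{name}.png',p[:,:,::-1]);np.savez(f'pics/{name}.npz',d=d,pos=s['eef_pos'],rot=s['eef_rot'])
E
python3 - <<'E'
from h import *
n=W2L([529.3,-45.4]);print('nut',n)
q=quat(LY-np.pi/2)
manip.reach(L2W(n[0]-37,n[1],60),q); show('above')
print(manip.move_l(L2W(n[0]-37,n[1],3.5),v=60,contact_N=8)); show('down')
print(manip.move_l(L2W(-11-18-4,n[1],3.5),v=40,contact_N=5)); show('pushed')
snap('c')
E
```

```text
nut [-40.14410251 106.00891959]
above t 4.05 L [-77.7 106.7] z 59.39 F [-0.77 -0.26  0.93]
False
down t 5.14 L [-76.7 106. ] z 3.89 F [-0.12 -0.42  0.35]
False
pushed t 6.39 L [-33.2 106. ] z 3.46 F [-0.03 -0.3   0.68]
```

View pics/c.png

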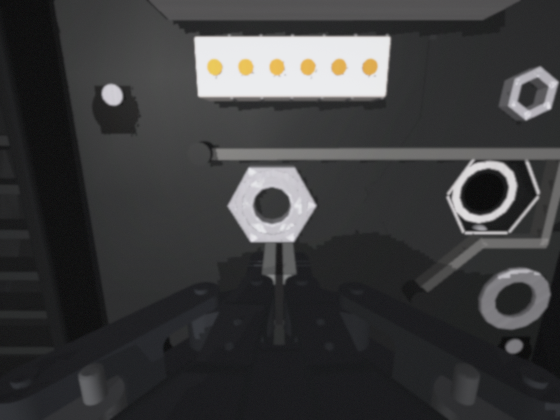

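The nut at (272,205) is flush with the finger face and square to the fence, about 4 mm off. I'll finish the push on contact, then lift and re-orient for the 120° flat.

```bash
python3 - <<'E'
from h import *
print(manip.move_l(L2W(-11-18+3,106,3.5),v=12,contact_N=2.5)); s=show('fence')
x=W2L(s['eef_pos'])[0]
manip.move_l(L2W(x-8,106,3.5),v=40)
manip.move_l(L2W(x-10,106,30),v=80)
snap('d')
E
```

```text
True
fence t 6.88 L [-29.7 106.1] z 2.75 F [-0.65 -0.12 -0.43]
```

View pics/d.png

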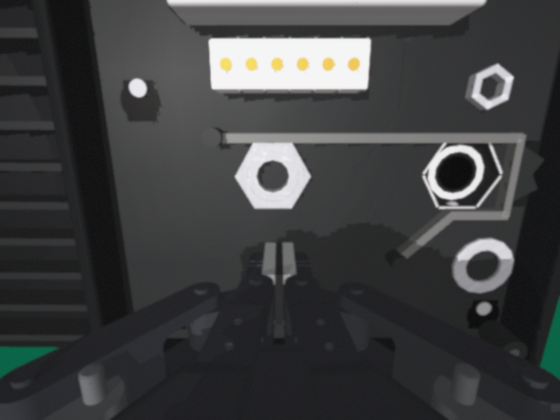

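```bash
cat >> h.py <<'E'
def findnut(name,uv,r,z,th=105):
    img=cv2.imread(f'pics/{name}.png');f=np.load(f'pics/{name}.npz')
    K,W=cam('wrist',dict(eef_pos=f['pos'],eef_rot=f['rot']));g=cv2.cvtColor(img,cv2.COLOR_BGR2GRAY)
    m=np.zeros_like(g);cv2.circle(m,uv,r,255,-1);b=((g>th)&(m>0)).astype(np.uint8)
    cs,_=cv2.findContours(b,cv2.RETR_EXTERNAL,cv2.CHAIN_APPROX_NONE);c=max(cs,key=cv2.contourArea)
    P=ray(K,W,c[:,0],z)[:,:2].astype(np.float32);M=cv2.moments(P.reshape(-1,1,2))
    return W2L(np.array([M['m10'],M['m01']])/M['m00']),abs(M['m00'])
E
python3 - <<'E'
from h import *
n,a=findnut('d',(273,175),45,53,135); print(n,a)
d=np.array([.5,-.866]); q=quat(LY-np.pi/3-np.pi/2)
p=n*[0,1]+[0.2,0]-d*29; y0=p[1]+7
manip.reach(L2W(p[0],y0,30),q)
print(manip.move_l(L2W(p[0],y0,3.5),v=60,contact_N=8)); show('down')
print(manip.move_l(L2W(p[0],y0-25,3.5),v=30,contact_N=5)); show('pushed')
snap('e')
E
```

```text
[  1.96084206 108.9474107 ] 1248.5349554076674
False
down t 9.38 L [-14.5 141.1] z 3.05 F [ 0.11  0.93 -0.12]
False
pushed t 10.37 L [-14.3 116.1] z 3.48 F [0.86 0.63 0.44]
```

View pics/e.png

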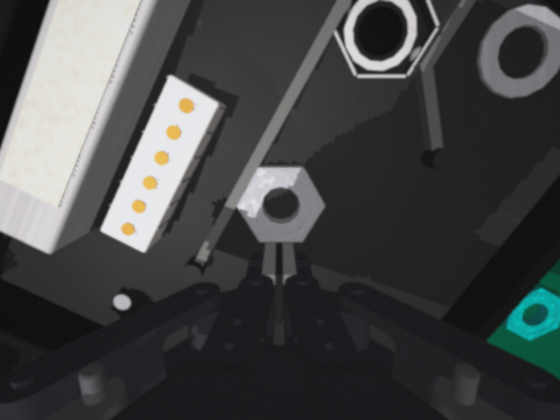

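The nut at (281,204) is flush with both finger and fence. I'll carry on along the fence.

```bash
python3 - <<'E'
from h import *
x=-14.3
print(manip.move_l(L2W(x,40,3.5),v=35,contact_N=4)); show('mid')
print(manip.move_l(L2W(x,24.6,3.5),v=12,contact_N=3)); show('end')
snap('f')
E
```

```text
False
mid t 12.74 L [-14.3  40.1] z 3.48 F [-0.06 -0.47 -0.3 ]
False
end t 14.18 L [-14.3  24.6] z 3.51 F [-0.63  0.45 -1.  ]
```

View pics/f.png

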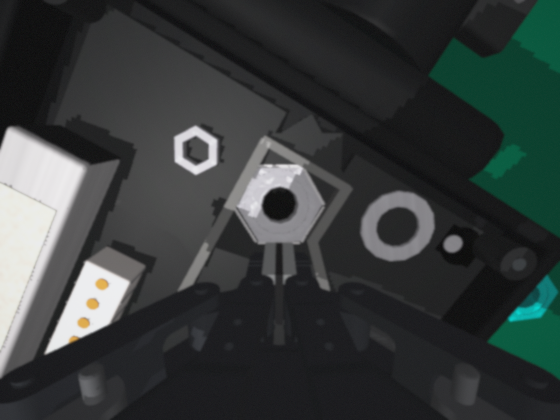

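The nut at (280,204) is over the pocket. I'll use the depth image to see whether it has dropped.

```bash
cat >> h.py <<'E'
def topz(name,ctr,zt=50):
    f=np.load(f'pics/{name}.npz');K,W=cam('wrist',dict(eef_pos=f['pos'],eef_rot=f['rot']))
    v,u=np.mgrid[0:420,0:560];d=f['d'];C=np.stack([(u-K[0,2])/K[0,0]*d,(v-K[1,2])/K[1,1]*d,d],-1)
    X=C@W[:3,:3].T+W[:3,3];q=X[...,:2]-PK;lx=q@N-ctr[0];ly=q@T-ctr[1];r=np.hypot(lx,ly)
    m=(d>0)&(r>10.5)&(r<16.5)&(X[...,2]>43)&(X[...,2]<58)
    A=np.c_[lx[m],ly[m],np.ones(m.sum())];c=np.linalg.lstsq(A,X[...,2][m],rcond=None)[0]
    dk=(d>0)&(lx<-45)&(lx>-60)&(abs(ly-50)<30)
    print(name,'n',m.sum(),'top z-45',c[2]-45,'slope deg',np.degrees(c[:2]),'std',(X[...,2][m]-A@c).std(),'deck',np.median(X[...,2][dk])-45 if dk.any() else None)
    return X
E
python3 - <<'E'
from h import *
topz('e',(0.2,91)); topz('f',(0.2,-.5))
E
```

```text
e n 2211 top z-45 8.748680527247402 slope deg [0.08296146 0.16341483] std 0.6354007144143446 deck 0.10891353629401124
f n 2198 top z-45 5.107996569826128 slope deg [ 1.30242115 10.10137323] std 0.658182115300795 deck 0.362707118877438
```

The nut is cocked about 10°, with its +y (finger) side still up on the mouth. I'll push it slightly farther.

```bash
python3 - <<'E'
from h import *
x=-14.3
print(manip.move_l(L2W(x,22.6,4),v=6,contact_N=3)); show('end')
snap('g')
X=topz('g',(0.2,-1.5))
E
```

```text
True
end t 14.53 L [-15.2  24.2] z 3.13 F [-0.84  0.49  0.05]
g n 2230 top z-45 4.82937053471781 slope deg [0.69504645 9.31233949] std 0.6627313975777906 deck 0.47802320299911116
```

View pics/g.png

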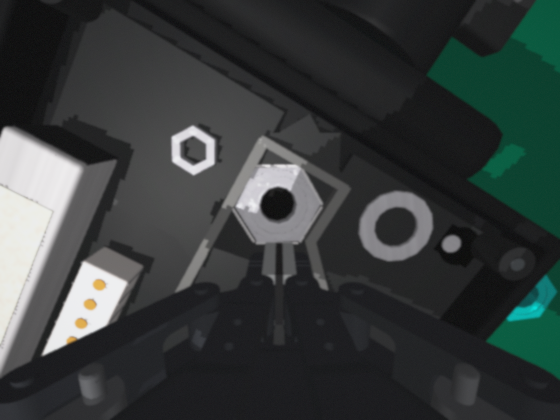

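The push stopped on contact. I'll back off along the face normal, lift and look.

```bash
python3 - <<'E'
from h import *
manip.move_l(L2W(-17.5,30,4),v=30)
manip.move_l(L2W(-17.5,32,35),v=80)
show('up')
snap('h2')
for c in [(0.2,0),(0.2,-1.5)]: X=topz('h2',c)
img=cv2.imread('pics/h2.png');cv2.imwrite('pics/h2z.png',cv2.resize(img[60:260,180:440],None,fx=2.9,fy=2.9,interpolation=cv2.INTER_CUBIC))
E
```

```text
up t 15.47 L [-17.1  31.9] z 35.79 F [ 0.76 -1.03  0.38]
h2 n 1542 top z-45 5.121247620238634 slope deg [0.65496609 9.49204233] std 0.6682882282436954 deck 12.394929035056606
h2 n 1559 top z-45 4.898211653259452 slope deg [0.64363714 9.25505273] std 0.6655885356673812 deck 12.693118254149141
```

View pics/h2z.png

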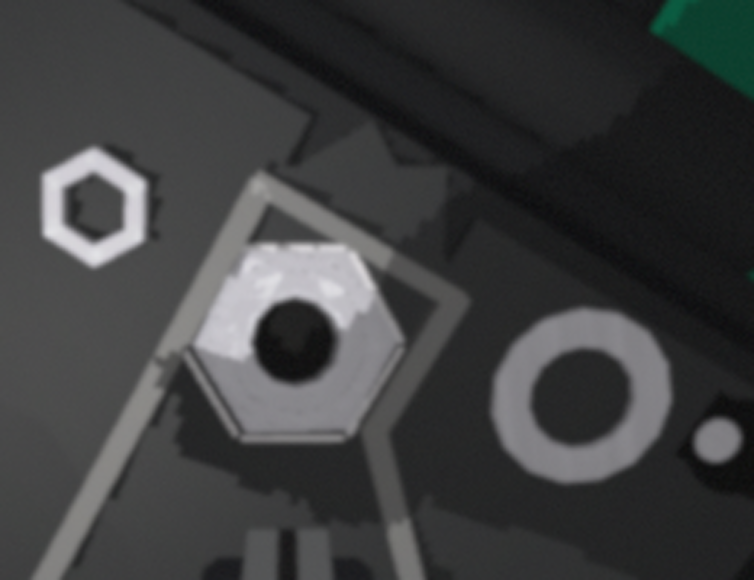

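The nut is in the pocket mouth, centre about 3 mm deep, rocked about 9° about the ball line with its +y side high. I'll press over the middle with the fingers' 22 mm width along y, so that the high side is levelled first.

```bash
python3 - <<'E'
from h import *
print(findnut('h2',(281,177),42,50,95), findnut('h2',(281,177),42,50,110))
manip.move_l(L2W(-5,15,60),v=100)
q=quat(LY)
manip.reach(L2W(0.2,-0.3,40),q); show('above')
print(manip.move_l(L2W(0.2,-0.3,11),v=40,contact_N=6)); show('near')
print(manip.move_l(L2W(0.2,-0.3,4),v=6,contact_N=6)); show('p1')
snap('i')
E
```

```text
(array([ 1.58326289, -1.5202516 ]), 1411.8685000515543) (array([ 1.75586958, -2.024795  ]), 1326.2880054805428)
above t 18.24 L [ 0.1 -0.2] z 39.92 F [ 0.   -0.57 -0.81]
False
near t 19.12 L [ 0.4 -0.4] z 11.19 F [-0.21  0.53 -0.41]
False
p1 t 20.43 L [ 0.2 -0.3] z 4.07 F [-1.    0.75  0.67]
```

View pics/i.png

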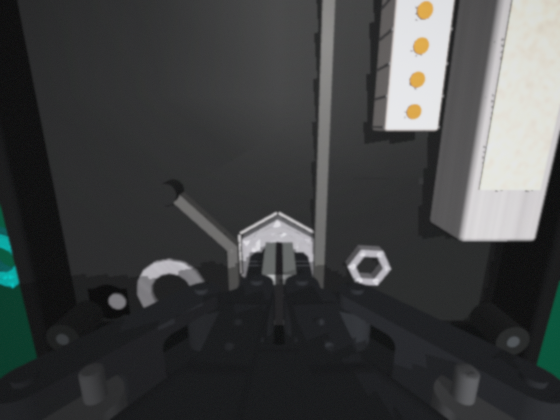

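The finger is on the nut at (277,250) with no notable force yet. I'll press on.

```bash
python3 - <<'E'
from h import *
print(manip.move_l(L2W(0.2,-0.3,0.4),v=4,contact_N=9)); show('p2')
manip.move_l(L2W(0.2,-0.3,60),v=80);show('up')
manip.reach(L2W(-45,0,90),quat(LY-np.pi/2))
snap('j')
for c in [(0.2,0),(0.2,-1)]: topz('j',c)
E
```

```text
False
p2 t 21.53 L [ 0.5 -0.3] z 0.81 F [-0.89  0.73  5.75]
up t 22.43 L [-0.2 -0.2] z 59.54 F [-0.46  0.12 -0.1 ]
j n 916 top z-45 1.8189317599713206 slope deg [-0.09685905 -0.09002356] std 0.7108587435153514 deck 145.7195073822825
j n 908 top z-45 1.80035975800903 slope deg [ 0.06601387 -0.2839731 ] std 0.7237083687349712 deck 145.7021788903911
```

View pics/j.png

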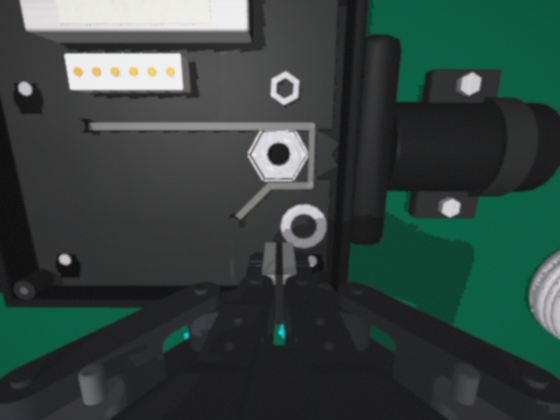

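The nut at (278,154) now looks level and home. I'll check its height against the deck in the same image before handing in.

```bash
python3 - <<'E'
from h import *
X=topz('j',(0.2,0)); q=X[...,:2]-PK;lx=q@N;ly=q@T
for n,m in [('deck -y of fence',(lx>-15)&(lx<12)&(ly>35)&(ly<80)),('deck +x',(lx>28)&(lx<36)&(ly>-5)&(ly<60))]:
    m&=(abs(X[...,2]-45)<15);print(n,m.sum(),np.median(X[...,2][m])-45)
m=(np.hypot(lx,ly)>10.5)&(np.hypot(lx,ly)<16.5)&(abs(X[...,2]-46)<5);print('nut med',np.median(X[...,2][m])-45)
for n,uv,z,r in [('small',(285,88),51,20),('washer',(303,226),48,28)]: print(n,findnut('j',uv,r,z)[0]@np.c_[N,T].T+PK)
print('nut',findnut('j',(278,154),32,46))
E
```

```text
j n 916 top z-45 1.8189317599713206 slope deg [-0.09685905 -0.09002356] std 0.7108587435153514 deck 145.7195073822825
deck -y of fence 2119 0.37707337699785626
deck +x 981 0.4961078142873703
nut med 1.800370879112549
small [ 596.45605339 -168.58827833]
washer [ 492.92702431 -166.87405822]
nut (array([-0.03650599,  0.22332745]), 1571.8408915451728)
```

```bash
python3 - <<'E'
from h import *
manip.pause(0.3);show('fin');order.hand_in()
E
```

```text
fin t 24.16 L [-45.  -0.] z 89.96 F [0.79 0.4  1.05]
the job is handed in; nothing more can be done
```

The locknut is in its pocket, pressed down past the catches and level, and the job was handed in at about 24 s. With the gripper shut, I pushed it square against the fence. I then slid it along the fence by its rear slanted flat until it dropped into the pocket, rocked about 9° on the balls. Last, I pressed it down over the middle; I read 5.8 N as that press ended.

Final checks:
- **Height:** the nut's top reads 1.3–1.4 mm above the deck in the depth image (1 mm is fully home). The depth camera read the nut about 0.6 mm high earlier, when its height was known. The fingertip itself stopped at 0.8 mm above the deck while still pressing on the nut.
- **Level and centred:** tilt is about 0.1–0.3°, and the centre is within about 0.3 mm of the pocket centre I measured.
- **Washer and small nut:** both are within 0.3 mm of where they started.
- **Not checked:** I did not re-measure the reflectors, screwdriver or iron stand, but the arm did not work near them.

One early reading disagreed: contour estimates put the nut up to 2 mm off while it was against the fence and while it was rocked. I used the fence line for its position instead.

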